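# Seat a monitor stand's splined neck in its base and hold it down

## Task

Assemble the monitor stand: take the flat-sided neck out of its packing block, lower its splined foot into the collar of the metal base, turned so that the splines mesh with the slots, and push it fully home against the spring until its shoulder sits flush on the collar. Any of the four meshing positions will do. Finish while still holding the neck pressed home, without letting go (a colleague will put the screw in from below), and leave the spare round post and the other things on the desk where they are.

Things in the scene. Friction and masses are not known exactly. Their poses are not given: they have to be found in the camera images.
- neck: Loose monitor-stand neck, 0.25-0.5 kg, upright in one of two packing blocks (which one varies), any yaw. Origin: centre of the underside of its round shoulder, the face that must sit on the collar; z up. Black plastic above: shoulder disc 56 mm dia, z 0 to 8; flat-sided column 52 mm along x, 26 mm along y, z 8 to 94; rounded head as wide as the column, top at z 108.
- neck_grip (a point): Point on the neck's axis, 80 mm above its origin, in the column; axes as the neck's. A good place to grip across the two flat sides (26 mm, along y).
- neck_foot (a point): Lowest point of the neck's steel foot, on the axis, 34 mm below the neck's origin; axes as the neck's. Tapered pilot (16 mm dia at this tip) up to 10 mm above it, then a 26 mm dia core with four splines along +x, -x, +y, -y, in line with the column's flat sides: 8 mm wide, reaching 20 mm from the axis, rounded lower ends, up to the shoulder (24 mm long).
- collar (a point): Centre of the top rim of the octagonal steel collar, 59 mm across, on the base; 56 mm above the desk, z up. Bore 28.8 mm dia with four slots along this point's +x, -x, +y, -y, 10.2 mm wide, reaching 21.9 mm from the axis, full depth. Home: the neck's origin at this point, splines in slots; play 1 mm all round. Unmeshed, the splines rest on the rim, neck's origin 24 mm above it.
- base: Monitor-stand base: fixed metal plate, 200 mm along its x, 260 mm along its y, 10 mm thick, the collar at its middle. Origin: centre of the underside; same yaw as the collar.
- seat (a joint): Sprung round seat low in the collar's bore: 0 = up (top 26 mm below the rim), grows in m as it is pressed down. The neck's foot touches it 8 mm above home; it reads about 0.008 with the neck home (stop at 0.010). The spring pushes up with 7 N at 0 and 12 N at home, more than the neck's weight: a neck let go rises again.
- packing_near: Fixed cardboard packing block nearer the robot, 86 x 86 mm, 50 mm high, with a 45 mm square well right through it; the neck's or post's shoulder rests on its top. Origin: centre of the underside.
- packing_far: The same packing block, farther from the robot. Origin: centre of the underside.
- round_post: Bystander: spare post of another stand in the other packing block; same shoulder, but a round black column 28 mm diameter and a plain round foot. Origin: centre of the shoulder's underside; top at z 100. Leave it there.
- plug_adapter: Bystander: loose black plug adapter 70 x 36 x 30 mm lying on the base plate beside the collar. Origin: centre of the underside.
- power_brick: Bystander: loose black power brick 105 x 46 x 30 mm on the desk. Origin: centre of the underside.
- white_box: Bystander: loose flat white network box 110 x 130 x 28 mm on the desk. Origin: centre of the underside.
- screwdriver: Bystander: loose screwdriver lying on the desk at the right, about 200 mm long. Origin: the middle of its underside.
- mug: Bystander: loose white mug, 80 mm diameter, 90 mm high. Origin: centre of the underside.
Not all that is in view belongs to the job. What is shaped like the neck but orange, purple or turquoise is not meant.

How it is judged (in metres and radians):
On the way, in this order (a step that is already met when the one before it is completed fails the run):
1. the neck is lifted clear of its packing block (height (world z) of neck above 0.09 m and contact force between the fingers and neck above 0.5 N), for 0.1 s.
2. the neck is meshed and pressed home in the collar (horizontal distance between neck and collar below 0.003 m and z of neck in the frame of collar below 0.0025 m and angle between neck's own z axis and vertical below 0.06 rad and (angle between the x axis of neck and the x axis of collar, either way round below 0.12 rad or angle between the x axis of neck and the x axis of collar, either way round above 1.45 rad) and value of joint seat above 0.005 m and contact force between the fingers and neck above 1 N), for 0.2 s.
At the end, for the whole second after the job is handed in: The neck's splines are in the collar's slots (within 0.12 rad of one of the four meshing positions, within 3 mm of the axis, upright within 0.06 rad), its shoulder within 2.5 mm of the collar's rim, the sprung seat pressed down more than 5 mm, and the gripper still holds it so, at rest (all of step 2 and linear speed of neck below 0.02 m/s); the arm keeps its last pose, push and grip.
It fails at once if a bystander is moved more than 3 cm (distance of any of round_post, plug_adapter, power_brick, white_box, mug, screwdriver from where it was at the start of the episode above 0.03 m).
It also fails if it takes over 38 s, if anything falls off the work surface, if the arm or the gripper's body presses on something with over 40 N, if the wrist force passes 120 N, or if a joint passes its speed limit or range.

## Robot

A 7-joint arm with a two-finger parallel gripper is mounted at the origin on the work surface. World frame = base frame: x ahead of the robot, y to its left, z up, the work surface at z = 0. Lengths are in m, angles in degrees, forces in N, time in s.
With the tool pointing down it reaches from about 0.425 to 0.875 m from the base axis. Payload 4.7 kg.
Tool frame: the origin (TCP) lies on the centre line of the jaws, within the pads' length; the fingertips stand 8 mm ahead of it and the grasp point (between the pads) lies 11 mm behind it; z points along the fingers, y is the direction in which the jaws open and shut (so a half turn about z gives the same grasp; the last joint's range is limited). The gripper opens to 87 mm and grips with 3 to 60 N. Pads are 19 mm wide; open, the fingers measure 117 mm over their backs; the gripper's body (75 mm by 190 mm) begins 51 mm behind the grasp point.
Start: joints at [-67.546, 18.392, -4.016, 83.108, 1.295, 78.541, -3.26], TCP at [0.24, 0.604, 0.191] pointing down, gripper open.
Joint ranges: [-163.93, 163.93], [-17.29, 119.83], [-79.2, 71.16], [3.27, 140.29], [-89.18, 269.18], [5.43, 117.66], [-154.24, 154.24]. Speed limits (degrees/s): [147.25, 147.25, 180, 180, 180, 180, 180].

## Interface

Orientations are given as [roll, pitch, yaw] about the fixed x, y, z axes, in that order (R = Rz(yaw) Ry(pitch) Rx(roll)).
In Python, from cell import status, vision, workorder gives the robot as it stands.
- The arm moves only by the tool step_arm, never from a script. Its argument "series" is a list of rows, each an object of numbers: "ax", "ay", "az": the turn, a rotation vector about the world's x, y, z in degrees; "x", "y", "z": the shift along the world's x, y, z in m; "claw": the opening in per cent of the stroke, from 0 (shut) to 100 (fully open). In form: [{"ax": .., "ay": .., "az": .., "x": .., "y": .., "z": .., "claw": ..}, ...]. A call has 1 to 12 rows; each row is the pose to reach, as a shift and turn from the pose commanded when the call began; what a row does not reach only later rows make up. A row lasts 1/10 s, in which the tool goes at most 50 mm and 8.59 degrees, less where a joint would pass 70% of its speed; a pose out of reach is approached as far as the arm can. A call with a gripper value outside its range is refused whole. The fingers move at their own pace and stop on an object; "squeeze" is the grip in N (left out, the last holds). Time passes only in rows, so rows that repeat a pose let the fingers close. It gives the time, the measured TCP pose, the force and the opening at its end, in the units of the state.
- status.get_obs(): the state, without advancing time (a new reading comes with each control period).
- vision.read_camera(name): name is "scene" or "top" or "wrist"; returns the picture (384x512x3 uint8, red, green, blue); there is no depth.
- vision.camera_params(name): a dict with "fovy" (degrees; the focal length in pixels is half the picture's height over the tangent of half this angle, whatever the lens; pixels are square), "cx", "cy" (the principal point, pixels), "eye" and "orientation" of the camera in the world; the wrist camera has in their place "tool_from_camera" (4x4, takes a point from camera to tool coordinates, whose origin is the TCP and whose axes are the flange's). Camera axes: x right, y down, z forward; pixel columns grow to the right and rows downward; lengths in m; the calibration is good to about 2 mm. A picture is of the moment at which its call begins: read the wrist's pose just before it. camera_params takes no time and is no camera call.
- workorder.sign_off(): hands the job in, once; it reports no verdict.
The state is a dict: "time_s": time; "qpos": joint angles; "joint_velocities": joint speeds; "effort": joint torques, N m; "tool_pos": TCP position; "tool_rot": TCP orientation; "force": force on the tool from outside, world axes, zero at the start; "wrist_torque": the same for the moment, N m; "grip_width": finger opening in m.
Only numpy, scipy, OpenCV 4.12 (cv2) and the standard library are available. Lean on these libraries where they do the work, as an engineer would, in place of code of your own. Each camera call takes 0.05 s, during which the arm holds its last target.

## Working session

There is one attempt and no reset: what is moved stays moved. The work goes in short steps, Python scripts to look and compute and a tool call to move; the robot and the scene stay as the last step left them, time stands still between calls to the robot, and variables do not carry over. Pictures are saved under pics/ and viewed, and the job is handed in when it is done.

Besides the shell and the picture viewer there is one more tool, called after "Request:" by a JSON object that holds its "op" and its "data". step_arm: Moves the arm, as the interface text tells. Its arguments: {"type":"object","properties":{"series":{"type":"array"},"squeeze":{"type":"number"}},"required":["series"]}

```bash
mkdir -p pics; ls; python3 - <<'E'
from cell import status, vision
import cv2
o=status.get_obs(); print({k:o[k] for k in('time_s','tool_pos','tool_rot','force','grip_width')})
for n in('scene','top','wrist'):
    p=vision.camera_params(n); print(n,p)
    cv2.imwrite(f'pics/{n}0.png',vision.read_camera(n)[:,:,::-1])
E
```

```text
pics
{'time_s': 0.0, 'tool_pos': array([0.23957592, 0.60358564, 0.19038985]), 'tool_rot': array([-1.79892474e+02,  6.49197083e-03,  1.58357987e+02]), 'force': array([ 0.04935692, -0.45996812, -0.6213211 ]), 'grip_width': 0.0871515085849871}
scene {'fovy': 48.22611234229143, 'cx': 247.62916114834235, 'cy': 185.74677399556967, 'eye': array([ 1.20003233, -0.9662494 ,  1.04619806]), 'orientation': array([-128.71169967,    0.70963891,   30.56088136])}
top {'fovy': 54.95770626807793, 'cx': 253.9058335099155, 'cy': 194.46309326817308, 'eye': array([0.36481763, 0.02682579, 1.2894875 ]), 'orientation': array([-168.61147229,   -0.38936238,  -89.41943027])}
wrist {'fovy': 65.20354878715544, 'cx': 251.01770308986022, 'cy': 189.17867536152468, 'tool_from_camera': array([[ 3.90117488e-04, -9.68775411e-01, -2.47939610e-01,
         6.82526282e-02],
       [ 9.99999924e-01,  3.73864599e-04,  1.12634797e-04,
         8.70678400e-05],
       [-1.64219793e-05, -2.47939635e-01,  9.68775483e-01,
        -1.93423077e-01],
       [ 0.00000000e+00,  0.00000000e+00,  0.00000000e+00,
         1.00000000e+00]])}
```

View pics/scene0.png

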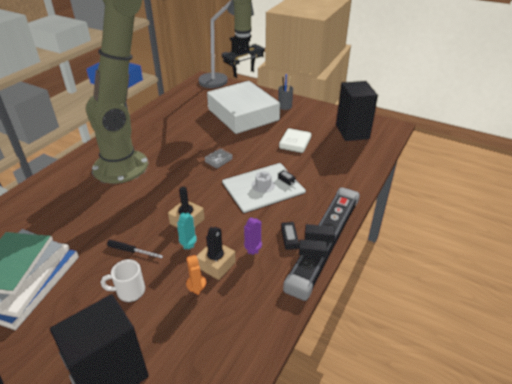

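View pics/top0.png

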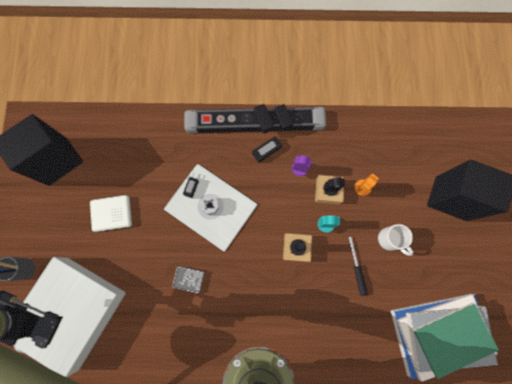

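View pics/wrist0.png

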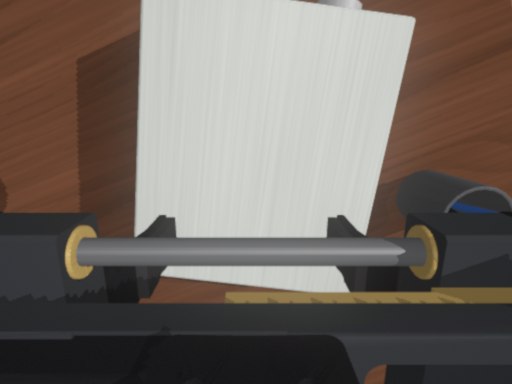

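Top view: black posts stand in the blocks at (298,247) near and (333,187) far. The orange, purple and turquoise shapes are decoys. I'll enlarge both blocks and the collar.

```bash
cat > h.py <<'E'
import numpy as np, cv2
from scipy.spatial.transform import Rotation as R
from cell import status, vision
def cam(n,obs=None):
    p=vision.camera_params(n); f=192/np.tan(np.radians(p['fovy']/2))
    K=np.array([[f,0,p['cx']],[0,f,p['cy']],[0,0,1]])
    if n=='wrist':
        obs=obs or status.get_obs()
        T=np.eye(4);T[:3,:3]=R.from_euler('xyz',obs['tool_rot'],degrees=True).as_matrix();T[:3,3]=obs['tool_pos']
        T=T@p['tool_from_camera']; return K,T[:3,:3],T[:3,3]
    return K,R.from_euler('xyz',p['orientation'],degrees=True).as_matrix(),np.array(p['eye'])
def onplane(c,uv,z):
    K,Rm,t=c; d=(Rm@np.linalg.inv(K)@np.c_[np.atleast_2d(uv),np.ones(len(np.atleast_2d(uv)))].T).T
    return t+d*((z-t[2])/d[:,2])[:,None]
def proj(c,P):
    K,Rm,t=c; q=(K@Rm.T@(np.atleast_2d(P)-t).T).T; return q[:,:2]/q[:,2:]
E
python3 - <<'E'
from h import *
s=cv2.imread('pics/scene0.png');t=cv2.imread('pics/top0.png')
a=cv2.resize(s[180:280,150:250],(400,400),interpolation=3)
b=cv2.resize(t[170:270,270:370],(400,400),interpolation=3)
c=cv2.resize(t[160:255,160:260],(400,380),interpolation=3)
cv2.imwrite('pics/crop0.png',np.hstack([a,b])); cv2.imwrite('pics/crop1.png',c)
T=cam('top')
print('near',onplane(T,[298,247],.05),'far',onplane(T,[330,189],.05),'collar',onplane(T,[210,205],.056))
E
```

```text
near [[ 0.43767491 -0.1278068   0.05      ]] far [[ 0.63674413 -0.24064593  0.05      ]] collar [[0.57524782 0.16926253 0.056     ]]
```

View pics/crop0.png

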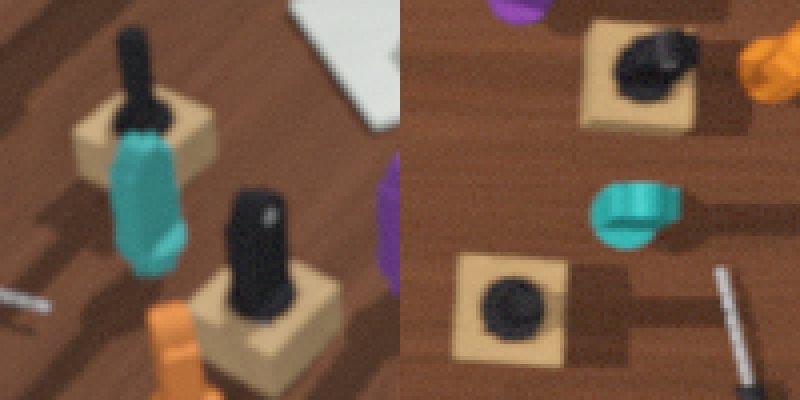

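View pics/crop1.png

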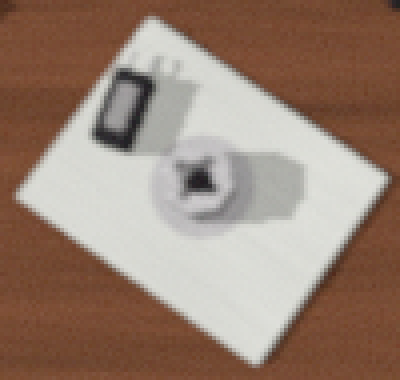

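The neck is in the far block: wide and flat-sided in the scene view at about (215,240), top view (333,187). The near one at (298,247) top is the round post. Next I get the plate yaw and go look at the collar with the wrist camera.

```bash
python3 - <<'E'
from h import *
T=cam('top')
c=onplane(T,[[198,164],[257.5,205],[224,252],[164,209]],.01); print(c.round(3),c.mean(0))
for i in range(4):
    d=c[(i+1)%4]-c[i]; print(np.hypot(*d[:2]),np.degrees(np.arctan2(d[1],d[0])))
print('decoys base', onplane(T,[[325,225],[300,168],[362,188]],0).round(3))
S=cam('scene'); print('scene base', onplane(S,[[187,245],[253,251],[195,290]],0).round(3))
E
```

```text
[[0.732 0.223 0.01 ]
 [0.585 0.008 0.01 ]
 [0.42  0.121 0.01 ]
 [0.567 0.335 0.01 ]] [0.57608327 0.17164709 0.01      ]
0.2603534967137496 -124.35782697729606
0.19991660901143052 145.42905959865158
0.259365346326028 55.55292363168887
0.19951136424151972 -34.2875048459924
decoys base [[ 0.518 -0.23   0.   ]
 [ 0.724 -0.145  0.   ]
 [ 0.653 -0.366  0.   ]]
scene base [[ 0.51  -0.221  0.   ]
 [ 0.714 -0.134  0.   ]
 [ 0.642 -0.357  0.   ]]
```

Request:
{"op": "step_arm", "data": {"series": [{"z": 0.05}, {"z": 0.1}, {"x": 0.05, "y": -0.05, "z": 0.12}, {"x": 0.09, "y": -0.1, "z": 0.12}, {"x": 0.13, "y": -0.15, "z": 0.12}, {"x": 0.17, "y": -0.2, "z": 0.12}, {"x": 0.21, "y": -0.25, "z": 0.12}, {"x": 0.25, "y": -0.3, "z": 0.12}, {"x": 0.29, "y": -0.35, "z": 0.12}, {"x": 0.33, "y": -0.4, "z": 0.12}, {"x": 0.37, "y": -0.44, "z": 0.12}, {"x": 0.4, "y": -0.47, "z": 0.12}]}}

```text
invalid input
```

The plate yaw is about -34.5° (mod 90). The move was refused, so I'll send all the keys in each row.

Request:
{"op": "step_arm", "data": {"series": [{"ax": 0, "ay": 0, "az": 0, "x": 0, "y": 0, "z": 0.05, "claw": 100}, {"ax": 0, "ay": 0, "az": 0, "x": 0, "y": 0, "z": 0.1, "claw": 100}, {"ax": 0, "ay": 0, "az": 0, "x": 0.03, "y": -0.04, "z": 0.12, "claw": 100}, {"ax": 0, "ay": 0, "az": 0, "x": 0.06, "y": -0.08, "z": 0.12, "claw": 100}, {"ax": 0, "ay": 0, "az": 0, "x": 0.09, "y": -0.12, "z": 0.12, "claw": 100}, {"ax": 0, "ay": 0, "az": 0, "x": 0.12, "y": -0.16, "z": 0.12, "claw": 100}, {"ax": 0, "ay": 0, "az": 0, "x": 0.15, "y": -0.2, "z": 0.12, "claw": 100}, {"ax": 0, "ay": 0, "az": 0, "x": 0.18, "y": -0.24, "z": 0.12, "claw": 100}, {"ax": 0, "ay": 0, "az": 0, "x": 0.21, "y": -0.28, "z": 0.12, "claw": 100}, {"ax": 0, "ay": 0, "az": 0, "x": 0.25, "y": -0.31, "z": 0.12, "claw": 100}, {"ax": 0, "ay": 0, "az": 0, "x": 0.29, "y": -0.34, "z": 0.12, "claw": 100}, {"ax": 0, "ay": 0, "az": 0, "x": 0.33, "y": -0.37, "z": 0.12, "claw": 100}]}}

```text
time_s: 1.35
tool_pos: [0.5682, 0.2348, 0.3116]
tool_rot: [180.0, 0.0, 158.4]
force: [0.6, 0.1, 0.1]
grip_width: 0.0871
```

Request:
{"op": "step_arm", "data": {"series": [{"ax": 0, "ay": 0, "az": 0, "x": 0.035, "y": -0.035, "z": -0.01, "claw": 100}, {"ax": 0, "ay": 0, "az": 0, "x": 0.07, "y": -0.07, "z": -0.03, "claw": 100}, {"ax": 0, "ay": 0, "az": 0, "x": 0.075, "y": -0.1, "z": -0.05, "claw": 100}, {"ax": 0, "ay": 0, "az": 0, "x": 0.075, "y": -0.1, "z": -0.05, "claw": 100}]}}

```text
time_s: 1.75
tool_pos: [0.642, 0.1276, 0.2571]
tool_rot: [-179.5, -0.2, 157.8]
force: [-0.4, -1.0, 0.2]
grip_width: 0.0869
```

```bash
python3 - <<'E'
from h import *
o=status.get_obs(); im=vision.read_camera('wrist')[:,:,::-1]; cv2.imwrite('pics/w1.png',im)
np.save('w1.npy',np.r_[o['tool_pos'],o['tool_rot']]); print(o['tool_pos'],o['tool_rot'],o['qpos'])
C=cam('wrist',o); print(C[2],proj(C,[[.575,.17,.056],list(o['tool_pos'])]))
E
```

```text
[0.64198951 0.12758684 0.25713162] [-1.79531049e+02 -1.67938570e-01  1.57757037e+02] [-28.42052958  18.45840857  19.44363505  76.73733445  -5.75477728
  86.20403278  58.27306362]
[0.57996904 0.15474902 0.45074415] [[263.23104129 104.83879471]
 [250.85439767 215.8721065 ]]
```

View pics/w1.png

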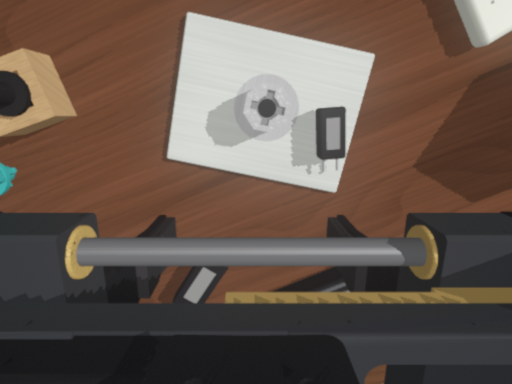

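```bash
python3 - <<'E'
from h import *
im=cv2.imread('pics/w1.png'); cv2.imwrite('pics/w1c.png',cv2.resize(im[70:145,225:310],None,fx=8,fy=8,interpolation=2)[:600,:680])
E
```

```text
(no output)
```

View pics/w1c.png

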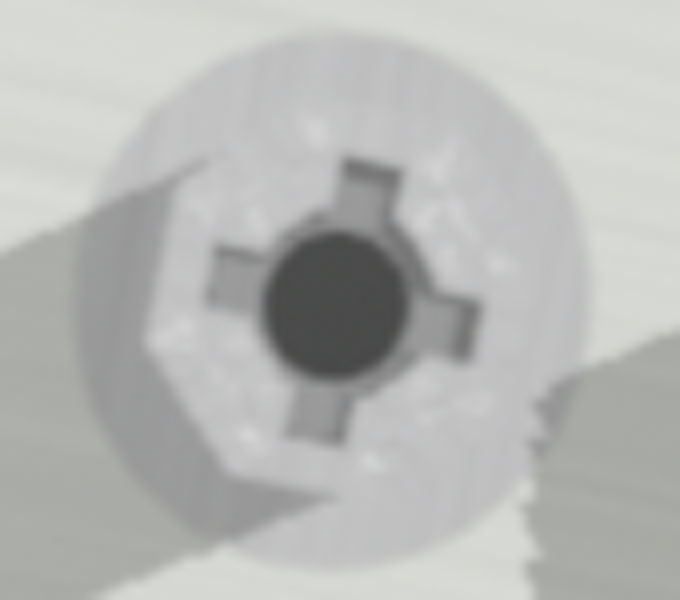

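```bash
cat > m1.py <<'E'
from h import *
a=np.load('w1.npy'); o=dict(tool_pos=a[:3],tool_rot=a[3:]); C=cam('wrist',o)
p=np.array([[372.5,161],[477,329],[314,442],[212,274]]); uv=(p+.5)/8-.5+[225,70]
P=onplane(C,uv,.056); print(P.round(4),P.mean(0))
d=P[0]-P[2];e=P[1]-P[3]
for v in(d,e): print(np.hypot(*v[:2]),np.degrees(np.arctan2(v[1],v[0]))%90)
E
python3 m1.py
```

```text
[[0.5618 0.1859 0.056 ]
 [0.5917 0.192  0.056 ]
 [0.5983 0.1616 0.056 ]
 [0.568  0.1562 0.056 ]] [0.57994839 0.17391444 0.056     ]
0.04386091195879421 56.34658092786671
0.04294168286516465 56.47342404342563
```

Request:
{"op": "step_arm", "data": {"series": [{"ax": 0, "ay": 0, "az": 0, "x": 0.01, "y": -0.045, "z": 0.01, "claw": 100}, {"ax": 0, "ay": 0, "az": 0, "x": 0.02, "y": -0.09, "z": 0.02, "claw": 100}, {"ax": 0, "ay": 0, "az": 0, "x": 0.03, "y": -0.135, "z": 0.03, "claw": 100}, {"ax": 0, "ay": 0, "az": 0, "x": 0.035, "y": -0.18, "z": 0.03, "claw": 100}, {"ax": 0, "ay": 0, "az": 0, "x": 0.04, "y": -0.225, "z": 0.03, "claw": 100}, {"ax": 0, "ay": 0, "az": 0, "x": 0.045, "y": -0.27, "z": 0.03, "claw": 100}, {"ax": 0, "ay": 0, "az": 0, "x": 0.05, "y": -0.315, "z": 0.03, "claw": 100}, {"ax": 0, "ay": 0, "az": 0, "x": 0.06, "y": -0.36, "z": 0.03, "claw": 100}, {"ax": 0, "ay": 0, "az": 0, "x": 0.06, "y": -0.4, "z": 0.03, "claw": 100}, {"ax": 0, "ay": 0, "az": 0, "x": 0.06, "y": -0.4, "z": 0.03, "claw": 100}, {"ax": 0, "ay": 0, "az": 0, "x": 0.06, "y": -0.4, "z": 0.03, "claw": 100}]}}

```text
time_s: 2.9
tool_pos: [0.7022, -0.2635, 0.2915]
tool_rot: [179.9, -0.0, 158.3]
force: [0.1, 0.5, -0.8]
grip_width: 0.0869
```

```bash
python3 - <<'E'
from h import *
o=status.get_obs(); im=vision.read_camera('wrist')[:,:,::-1]; cv2.imwrite('pics/w2.png',im)
np.save('w2.npy',np.r_[o['tool_pos'],o['tool_rot']]); print(o['tool_pos'],o['tool_rot'],o['qpos'],o['joint_velocities'])
E
```

```text
[ 0.70220774 -0.26353261  0.29145138] [ 1.79939714e+02 -9.54300108e-03  1.58322085e+02] [  3.57782117  32.08908969  27.20317349  55.91606607 -14.16489473
  94.80231501  94.22509114] [-2.17055955 -0.88894906 -1.63341608  0.29319824 -0.68938126 -0.05020858
  0.0532409 ]
```

View pics/w2.png

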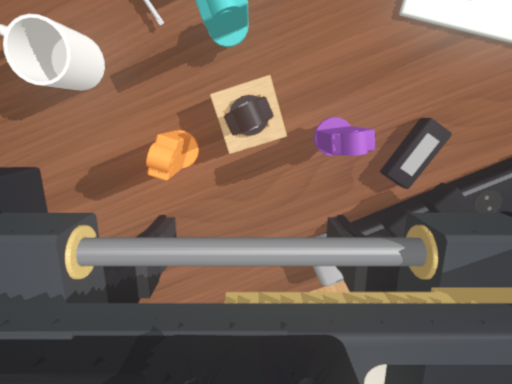

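```bash
python3 - <<'E'
from h import *
im=cv2.imread('pics/w2.png'); cv2.imwrite('pics/w2c.png',cv2.convertScaleAbs(cv2.resize(im[70:155,205:295],None,fx=7,fy=7,interpolation=2),alpha=1.8,beta=20))
E
```

```text
(no output)
```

View pics/w2c.png

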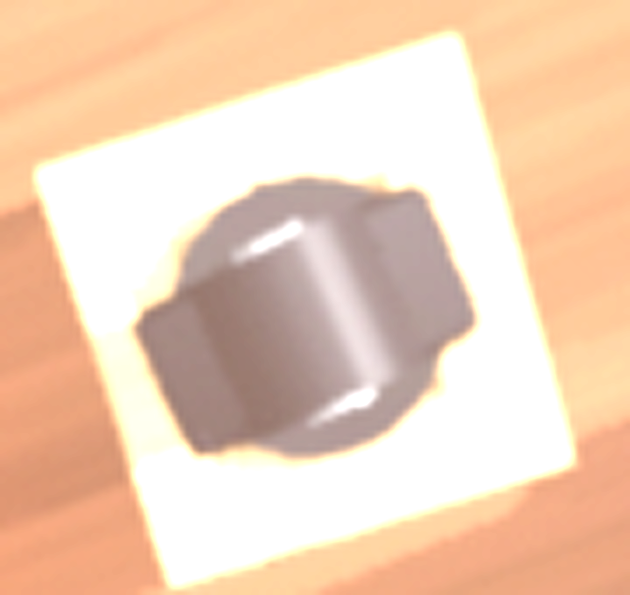

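```bash
cat > m2.py <<'E'
from h import *
a=np.load('w2.npy'); o=dict(tool_pos=a[:3],tool_rot=a[3:]); C=cam('wrist',o)
f=lambda p,z: onplane(C,(np.array(p)+.5)/7-.5+[205,70],z)
P=f([[138,325],[203,452],[472,320],[420,192]],.144); print(P.round(4),P.mean(0))
ang=lambda v: (np.hypot(*v[:2]),np.degrees(np.arctan2(v[1],v[0]))%180)
print('x ax',ang((P[2]+P[3]-P[0]-P[1])/2)); print('y ax',ang((P[0]+P[3]-P[1]-P[2])/2))
print('block',f([[40,165],[460,32],[575,463],[175,585]],.05).mean(0),'shoulder',f([[308,318]],.058))
print(C[2], 'decoys', onplane(C,[[222,20],[335,138],[180,145]],.1).round(3))
print('tilt vs camera: neck top',f([[308,322]],.158))
E
python3 m2.py
```

```text
[[ 0.6316 -0.2669  0.144 ]
 [ 0.6536 -0.265   0.144 ]
 [ 0.6503 -0.2177  0.144 ]
 [ 0.6293 -0.2184  0.144 ]] [ 0.64119602 -0.24200947  0.144     ]
x ax (np.float64(0.04794532632473567), np.float64(93.36846925968513))
y ax (np.float64(0.02156881372460611), np.float64(3.544581738794136))
block [ 0.64109882 -0.24158043  0.05      ] shoulder [[ 0.64092199 -0.24243526  0.058     ]]
[ 0.63876982 -0.23843754  0.4848853 ] decoys [[ 0.53  -0.231  0.1  ]
 [ 0.707 -0.151  0.1  ]
 [ 0.643 -0.337  0.1  ]]
tilt vs camera: neck top [[ 0.6409627  -0.24171639  0.158     ]]
```

Neck centre is (0.641,-0.242), its x axis at 93.4°. The jaws must open along about 3.5°, so I turn -65°, settle above it and check.

Request:
{"op": "step_arm", "data": {"series": [{"ax": 0, "ay": 0, "az": -8, "x": -0.02, "y": 0.01, "z": 0, "claw": 100}, {"ax": 0, "ay": 0, "az": -16, "x": -0.04, "y": 0.02, "z": 0, "claw": 100}, {"ax": 0, "ay": 0, "az": -24, "x": -0.061, "y": 0.0215, "z": -0.01, "claw": 100}, {"ax": 0, "ay": 0, "az": -32, "x": -0.061, "y": 0.0215, "z": -0.02, "claw": 100}, {"ax": 0, "ay": 0, "az": -40, "x": -0.061, "y": 0.0215, "z": -0.04, "claw": 100}, {"ax": 0, "ay": 0, "az": -48, "x": -0.061, "y": 0.0215, "z": -0.06, "claw": 100}, {"ax": 0, "ay": 0, "az": -56, "x": -0.061, "y": 0.0215, "z": -0.08, "claw": 100}, {"ax": 0, "ay": 0, "az": -64, "x": -0.061, "y": 0.0215, "z": -0.1, "claw": 100}, {"ax": 0, "ay": 0, "az": -65, "x": -0.061, "y": 0.0215, "z": -0.1, "claw": 100}, {"ax": 0, "ay": 0, "az": -65, "x": -0.061, "y": 0.0215, "z": -0.1, "claw": 100}, {"ax": 0, "ay": 0, "az": -65, "x": -0.061, "y": 0.0215, "z": -0.1, "claw": 100}]}}

```text
time_s: 4.05
tool_pos: [0.6422, -0.2413, 0.1932]
tool_rot: [179.9, 0.0, 93.6]
force: [-0.3, -0.2, 0.1]
grip_width: 0.0871
```

```bash
python3 - <<'E'
from h import *
o=status.get_obs(); im=vision.read_camera('wrist')[:,:,::-1]; cv2.imwrite('pics/w3.png',im)
np.save('w3.npy',np.r_[o['tool_pos'],o['tool_rot']]); print(o['tool_pos'],o['tool_rot'],o['qpos'])
cv2.imwrite('pics/s3.png',vision.read_camera('scene')[:,:,::-1])
E
```

```text
[ 0.64217029 -0.24133214  0.19324889] [1.79853227e+02 2.12088346e-02 9.35873490e+01] [ -8.56961755  25.74733099  38.03123022  78.58883616 -15.78614161
  80.82068832  32.72678191]
```

View pics/w3.png

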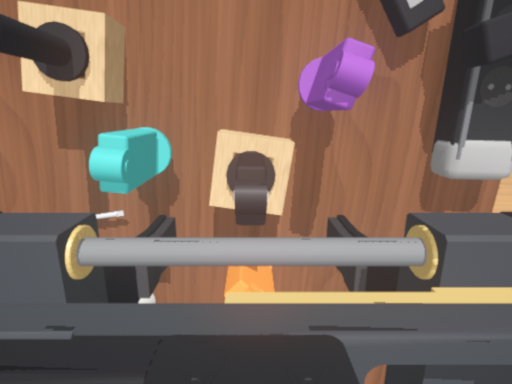

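View pics/s3.png

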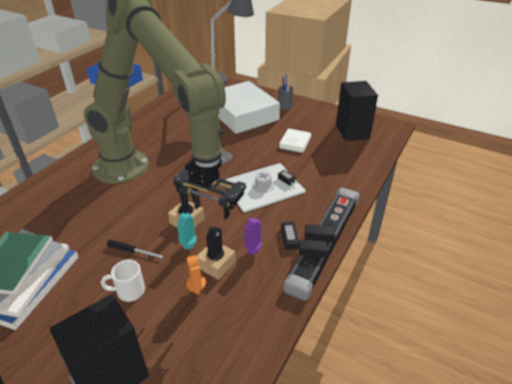

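```bash
python3 - <<'E'
from h import *
o=status.get_obs(); S=cam('scene');W=cam('wrist',o);T=cam('top')
Q=[[.641,-.242,.158],[.641,-.242,.05],list(o['tool_pos']),list(o['tool_pos']+[.0435,0,0]),list(o['tool_pos']-[.0435,0,0])]
print(proj(S,Q).round(1),proj(W,Q).round(1))
im=cv2.imread('pics/s3.png');cv2.imwrite('pics/s3c.png',cv2.resize(im[160:290,150:270],None,fx=4.5,fy=4.5,interpolation=2))
im=cv2.imread('pics/w3.png');cv2.imwrite('pics/w3c.png',cv2.resize(im[100:300,100:400],None,fx=2.5,fy=2.5,interpolation=2))
E
```

```text
[[213.  228.6]
 [215.2 253.5]
 [212.5 220. ]
 [225.1 225.2]
 [200.2 214.9]] [[250.7 200.4]
 [250.5 173.5]
 [252.1 215.3]
 [315.7 218.9]
 [188.  211.6]]
```

View pics/s3c.png

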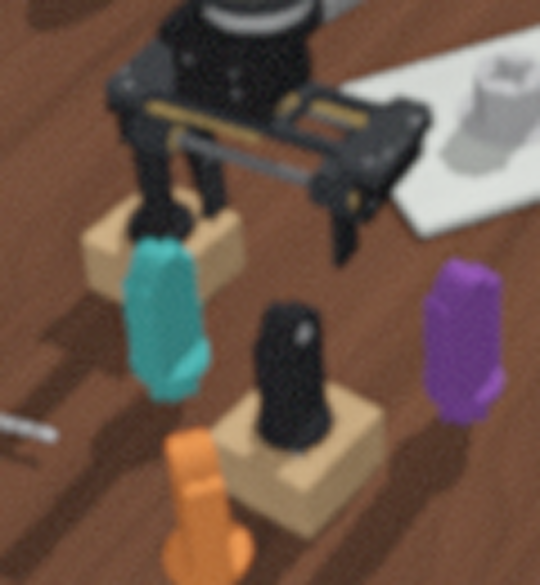

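View pics/w3c.png

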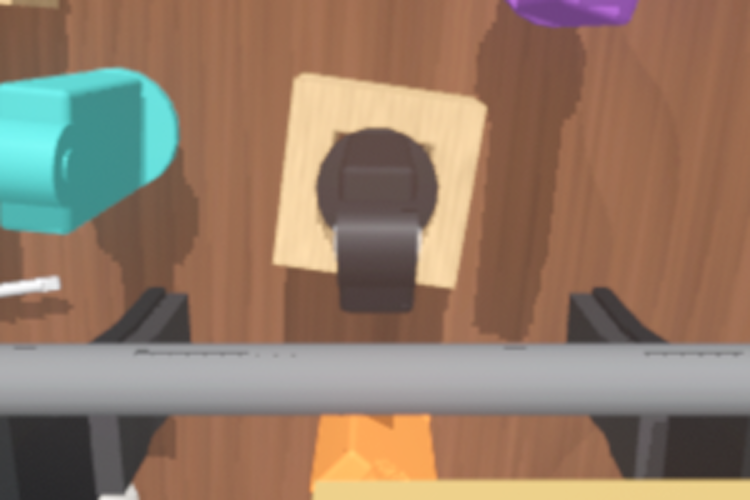

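The fingertips look about 9 px higher in the scene view than the reported TCP implies. I'll re-check this before descending.

```bash
python3 - <<'E'
from h import *
o=status.get_obs(); im=vision.read_camera('scene')[:,:,::-1]; tp=vision.read_camera('top')[:,:,::-1]
print(o['time_s'],o['tool_pos'],o['joint_velocities'].round(2))
S=cam('scene');T=cam('top');im=im.copy();tp=tp.copy()
cv2.imwrite('pics/s4.png',im); cv2.imwrite('pics/t4.png',tp)
c=lambda i,y0,y1,x0,x1: cv2.resize(i[y0:y1,x0:x1],(400,400),interpolation=2)
t=o['tool_pos']
print(proj(T,[t,t+[.0435,0,0],t-[.0435,0,0],t+[0,0,.062]]).round(1), proj(S,[t+[.05,0,-.008],t+[-.05,0,-.008],t+[0,0,.062]]).round(1))
cv2.imwrite('pics/st4.png',np.hstack([c(im,160,260,160,260),c(tp,130,230,280,380)]))
E
```

```text
4.15 [ 0.64188268 -0.24211693  0.19312287] [ 0.38  0.14  0.09  0.27 -0.16 -0.16 -0.32]
[[340.2 177.5]
 [339.7 163.8]
 [340.7 191.4]
 [345.2 172.3]] [[227.1 228. ]
 [198.6 216.2]
 [211.1 203.9]]
```

View pics/st4.png

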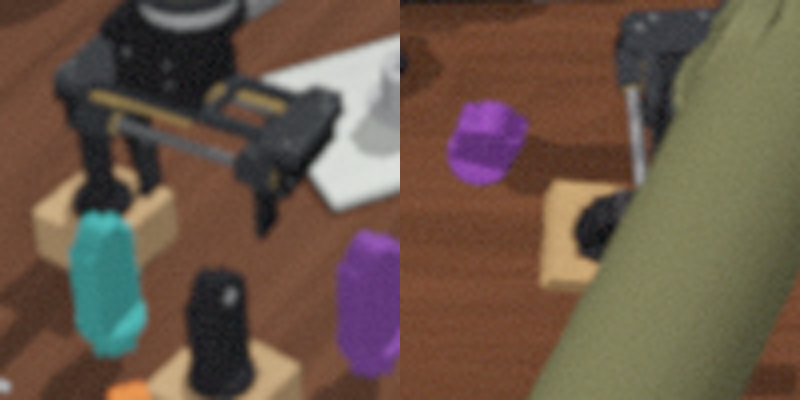

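```bash
python3 - <<'E'
from h import *
a=np.load('w2.npy'); C=cam('wrist',dict(tool_pos=a[:3],tool_rot=a[3:]))
f=lambda p,z: onplane(C,(np.array(p)+.5)/7-.5+[205,70],z)
P=f([[36,165],[462,30],[577,463],[172,587]],.05)
print([np.hypot(*(P[i]-P[i-1])[:2]).round(4) for i in range(4)])
a=np.load('w3.npy'); C=cam('wrist',dict(tool_pos=a[:3],tool_rot=a[3:]))
P=onplane(C,np.array([[298,74],[487,103],[455,289],[273,262]])/2.5+100,.05)
print([np.hypot(*(P[i]-P[i-1])[:2]).round(4) for i in range(4)],P.mean(0))
t=a[:3]
for dz in(0,.03,.04): print(proj(C,[t+[x,0,-.008+dz] for x in(-.0585,-.0435,.0435,.0585)]).round(0).tolist())
P=onplane(C,np.array([[318,190],[437,190]])/2.5+100,.058);print(P)
E
```

```text
[np.float64(0.0872), np.float64(0.0874), np.float64(0.0868), np.float64(0.087)]
[np.float64(0.0877), np.float64(0.0847), np.float64(0.0882), np.float64(0.0868)] [ 0.6422442  -0.24175839  0.05      ]
[[169.0, 207.0], [190.0, 208.0], [313.0, 215.0], [334.0, 216.0]]
[[156.0, 222.0], [181.0, 223.0], [323.0, 231.0], [348.0, 233.0]]
[[151.0, 228.0], [177.0, 229.0], [327.0, 238.0], [353.0, 240.0]]
[[ 0.61536959 -0.24409008  0.058     ]
 [ 0.66845916 -0.24077502  0.058     ]]
```

Request:
{"op": "step_arm", "data": {"series": [{"ax": 0, "ay": 0, "az": 0, "x": 0, "y": 0, "z": -0.02, "claw": 100}, {"ax": 0, "ay": 0, "az": 0, "x": 0, "y": 0, "z": -0.04, "claw": 100}, {"ax": 0, "ay": 0, "az": 0, "x": 0, "y": 0, "z": -0.06, "claw": 100}, {"ax": 0, "ay": 0, "az": 0, "x": 0, "y": 0, "z": -0.074, "claw": 100}, {"ax": 0, "ay": 0, "az": 0, "x": 0, "y": 0, "z": -0.074, "claw": 100}, {"ax": 0, "ay": 0, "az": 0, "x": 0, "y": 0, "z": -0.074, "claw": 100}]}}

```text
time_s: 4.85
tool_pos: [0.6413, -0.2425, 0.118]
tool_rot: [180.0, 0.0, 93.4]
force: [0.3, -0.4, -0.6]
grip_width: 0.0871
```

```bash
python3 - <<'E'
from h import *
o=status.get_obs(); im=vision.read_camera('scene')[:,:,::-1]; tp=vision.read_camera('wrist')[:,:,::-1]
print(o['time_s'],o['tool_pos'],o['tool_rot'],o['force'])
cv2.imwrite('pics/s5.png',im); cv2.imwrite('pics/w5.png',tp)
S=cam('scene');t=o['tool_pos'];print(proj(S,[t+[.05,0,-.008],t+[-.05,0,-.008],t+[0,0,.062]]).round(1))
c=lambda i,y0,y1,x0,x1: cv2.resize(i[y0:y1,x0:x1],(400,400),interpolation=2)
cv2.imwrite('pics/sw5.png',np.hstack([c(im,170,270,160,260),c(tp,100,300,150,350)]))
E
```

```text
4.85 [ 0.64129203 -0.24247837  0.11804436] [1.79970670e+02 1.87688575e-02 9.33596342e+01] [ 0.3079576  -0.44021981 -0.59677979]
[[227.9 246.2]
 [200.5 234.2]
 [212.5 223.3]]
```

View pics/sw5.png

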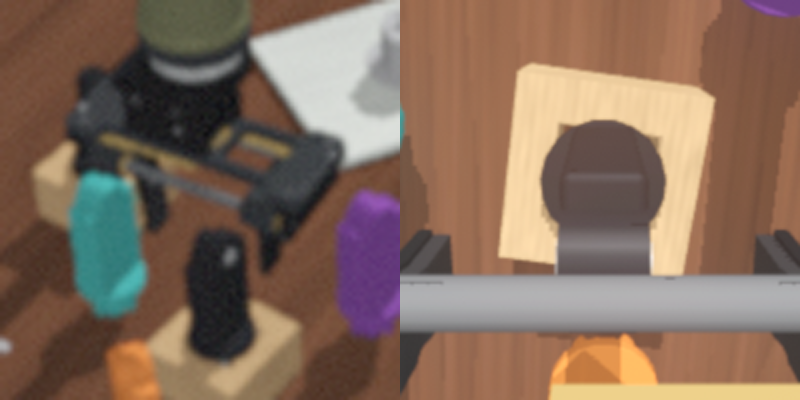

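Both the scene and wrist views put the fingertips about 37 mm higher than stated. I'll close partway to see whether the fingers swing down as they close.

Request:
{"op": "step_arm", "data": {"series": [{"ax": 0, "ay": 0, "az": 0, "x": 0, "y": 0, "z": 0, "claw": 55}, {"ax": 0, "ay": 0, "az": 0, "x": 0, "y": 0, "z": 0, "claw": 55}, {"ax": 0, "ay": 0, "az": 0, "x": 0, "y": 0, "z": 0, "claw": 55}, {"ax": 0, "ay": 0, "az": 0, "x": 0, "y": 0, "z": 0, "claw": 55}]}}

```text
time_s: 5.35
tool_pos: [0.6411, -0.2422, 0.1177]
tool_rot: [180.0, 0.0, 93.4]
force: [-0.1, -0.6, 0.2]
grip_width: 0.0629
```

```bash
cat > sw.py <<'E'
from h import *
import sys
n=sys.argv[1]
o=status.get_obs(); im=vision.read_camera('scene')[:,:,::-1]; tp=vision.read_camera('wrist')[:,:,::-1]
print(o['time_s'],o['tool_pos'],o['tool_rot'],o['force'],o['grip_width'])
cv2.imwrite(f'pics/s{n}.png',im); cv2.imwrite(f'pics/w{n}.png',tp)
np.save(f'w{n}.npy',np.r_[o['tool_pos'],o['tool_rot']])
S=cam('scene');W=cam('wrist',o);t=o['tool_pos'];g=o['grip_width']/2
y=W[1][:,0]
print(proj(S,[t+y*g-[0,0,.008],t-y*g-[0,0,.008]]).round(1),proj(W,[t+y*g-[0,0,.008],t-y*g-[0,0,.008]]).round(1))
a=[int(v) for v in sys.argv[2:6]]
c=lambda i,y0,y1,x0,x1: cv2.resize(i[y0:y1,x0:x1],(400,400),interpolation=2)
cv2.imwrite(f'pics/sw{n}.png',np.hstack([c(im,*a),c(tp,100,300,150,350)]))
E
python3 sw.py 6 170 270 160 260
```

```text
5.35 [ 0.64111458 -0.24224666  0.11770411] [1.79978141e+02 3.85639476e-03 9.33578137e+01] [-0.12499557 -0.6425445   0.17370354] 0.06291196688189273
[[223.  243.5]
 [205.1 236.8]] [[296.6 211.5]
 [207.5 211.5]]
```

View pics/sw6.png

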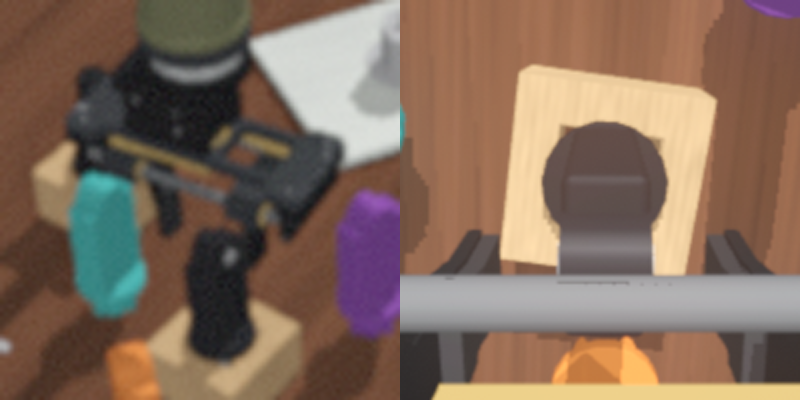

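Request:
{"op": "step_arm", "data": {"series": [{"ax": 0, "ay": 0, "az": 0, "x": 0, "y": 0, "z": -0.008, "claw": 70}, {"ax": 0, "ay": 0, "az": 0, "x": 0, "y": 0, "z": -0.014, "claw": 70}, {"ax": 0, "ay": 0, "az": 0, "x": 0, "y": 0, "z": -0.014, "claw": 70}, {"ax": 0, "ay": 0, "az": 0, "x": 0, "y": 0, "z": -0.014, "claw": 70}]}}

```text
time_s: 5.85
tool_pos: [0.6407, -0.2422, 0.1029]
tool_rot: [-180.0, -0.0, 93.4]
force: [-0.2, 0.2, -0.8]
grip_width: 0.0607
```

```bash
python3 sw.py 7 170 270 160 260
```

```text
5.85 [ 0.64071624 -0.24215744  0.10292162] [-1.79951981e+02 -1.06799803e-02  9.33534596e+01] [-0.15896466  0.16555073 -0.76927817] 0.06068725286460263
[[222.9 246.8]
 [205.7 240.2]] [[295.  211.5]
 [209.1 211.5]]
```

View pics/sw7.png

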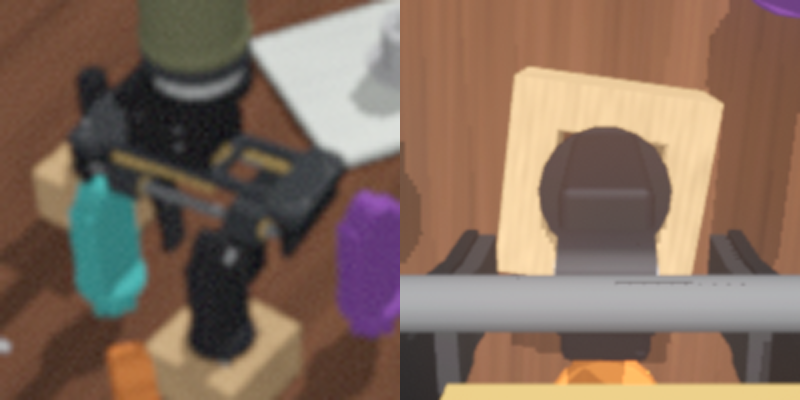

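Still about 9 px high, no contact. I go down in small steps, watching the force.

Request:
{"op": "step_arm", "data": {"series": [{"ax": 0, "ay": 0, "az": 0, "x": 0, "y": 0, "z": -0.003, "claw": 70}, {"ax": 0, "ay": 0, "az": 0, "x": 0, "y": 0, "z": -0.006, "claw": 70}, {"ax": 0, "ay": 0, "az": 0, "x": 0, "y": 0, "z": -0.006, "claw": 70}]}}

```text
time_s: 6.25
tool_pos: [0.6407, -0.2421, 0.0969]
tool_rot: [-180.0, -0.0, 93.4]
force: [-0.2, 0.1, -0.3]
grip_width: 0.0611
```

Request:
{"op": "step_arm", "data": {"series": [{"ax": 0, "ay": 0, "az": 0, "x": 0, "y": 0, "z": -0.003, "claw": 70}, {"ax": 0, "ay": 0, "az": 0, "x": 0, "y": 0, "z": -0.006, "claw": 70}, {"ax": 0, "ay": 0, "az": 0, "x": 0, "y": 0, "z": -0.006, "claw": 70}]}}

```text
time_s: 6.55
tool_pos: [0.6407, -0.2421, 0.0908]
tool_rot: [-180.0, -0.0, 93.4]
force: [0.2, 1.0, 0.4]
grip_width: 0.0611
```

No force here, where the stated geometry would already have the gripper's body on the neck's head. So the reported TCP is about 37 mm ahead of where the pictures show it. I go 5 mm lower and grip.

Request:
{"op": "step_arm", "data": {"series": [{"ax": 0, "ay": 0, "az": 0, "x": 0, "y": 0, "z": -0.003, "claw": 60}, {"ax": 0, "ay": 0, "az": 0, "x": 0, "y": 0, "z": -0.005, "claw": 40}, {"ax": 0, "ay": 0, "az": 0, "x": 0, "y": 0, "z": -0.005, "claw": 20}, {"ax": 0, "ay": 0, "az": 0, "x": 0, "y": 0, "z": -0.005, "claw": 0}, {"ax": 0, "ay": 0, "az": 0, "x": 0, "y": 0, "z": -0.005, "claw": 0}, {"ax": 0, "ay": 0, "az": 0, "x": 0, "y": 0, "z": -0.005, "claw": 0}, {"ax": 0, "ay": 0, "az": 0, "x": 0, "y": 0, "z": -0.005, "claw": 0}, {"ax": 0, "ay": 0, "az": 0, "x": 0, "y": 0, "z": -0.005, "claw": 0}], "squeeze": 50}}

```text
time_s: 7.35
tool_pos: [0.6414, -0.2422, 0.0866]
tool_rot: [180.0, 0.0, 93.4]
force: [1.5, 0.3, -1.7]
grip_width: 0.0256
```

```bash
python3 sw.py 8 170 270 160 260
```

```text
7.35 [ 0.64135218 -0.24221546  0.0866023 ] [1.79960932e+02 9.51875966e-03 9.33607898e+01] [ 1.51391726  0.31288413 -1.68357576] 0.025636301474063598
[[218.3 248.7]
 [211.1 245.9]] [[270.2 211.5]
 [233.9 211.5]]
```

View pics/sw8.png

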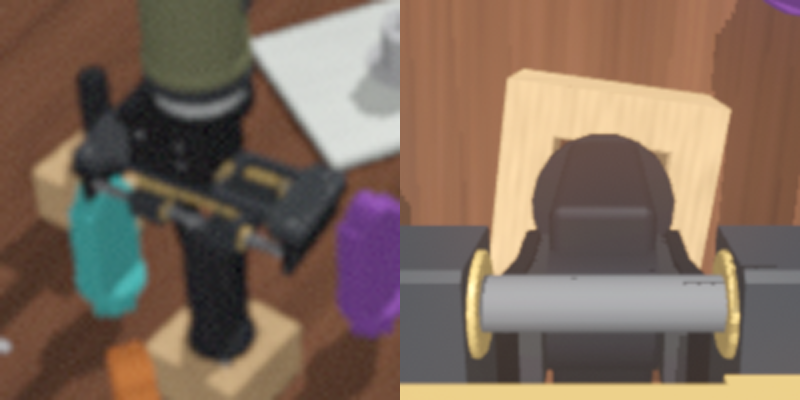

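Gripped, width 25.6 mm. The neck's origin is 36.6 mm below the TCP. I lift and move to a look pose beside the collar, turned -37°.

Request:
{"op": "step_arm", "data": {"series": [{"ax": 0, "ay": 0, "az": 0, "x": 0, "y": 0, "z": 0.03, "claw": 0}, {"ax": 0, "ay": 0, "az": 0, "x": 0, "y": 0, "z": 0.07, "claw": 0}, {"ax": 0, "ay": 0, "az": 0, "x": 0, "y": 0, "z": 0.11, "claw": 0}, {"ax": 0, "ay": 0, "az": -5, "x": -0.01, "y": 0.035, "z": 0.125, "claw": 0}, {"ax": 0, "ay": 0, "az": -10, "x": -0.02, "y": 0.075, "z": 0.125, "claw": 0}, {"ax": 0, "ay": 0, "az": -15, "x": -0.035, "y": 0.115, "z": 0.125, "claw": 0}, {"ax": 0, "ay": 0, "az": -20, "x": -0.05, "y": 0.155, "z": 0.125, "claw": 0}, {"ax": 0, "ay": 0, "az": -25, "x": -0.065, "y": 0.195, "z": 0.125, "claw": 0}, {"ax": 0, "ay": 0, "az": -30, "x": -0.08, "y": 0.235, "z": 0.125, "claw": 0}, {"ax": 0, "ay": 0, "az": -35, "x": -0.095, "y": 0.275, "z": 0.125, "claw": 0}, {"ax": 0, "ay": 0, "az": -37, "x": -0.105, "y": 0.31, "z": 0.125, "claw": 0}, {"ax": 0, "ay": 0, "az": -37, "x": -0.111, "y": 0.339, "z": 0.125, "claw": 0}]}}

```text
time_s: 8.65
tool_pos: [0.5278, 0.099, 0.2106]
tool_rot: [-179.9, 0.1, 56.4]
force: [0.9, 0.3, -3.8]
grip_width: 0.0257
```

Request:
{"op": "step_arm", "data": {"series": [{"ax": 0, "ay": 0, "az": 0, "x": 0, "y": 0, "z": 0, "claw": 0}, {"ax": 0, "ay": 0, "az": 0, "x": 0, "y": 0, "z": 0, "claw": 0}, {"ax": 0, "ay": 0, "az": 0, "x": 0, "y": 0, "z": 0, "claw": 0}]}}

```text
time_s: 8.95
tool_pos: [0.5298, 0.0949, 0.211]
tool_rot: [-180.0, 0.1, 56.2]
force: [0.5, -0.6, -3.6]
grip_width: 0.0258
```

```bash
python3 sw.py 9 130 250 190 310
```

```text
8.95 [0.52982322 0.09490279 0.21098443] [-1.79997940e+02  9.64456677e-02  5.62323682e+01] [ 0.49529673 -0.55338044 -3.56221205] 0.025812171191895824
[[241.5 151.6]
 [238.4 148. ]] [[270.5 210.8]
 [233.9 210.8]]
```

View pics/sw9.png

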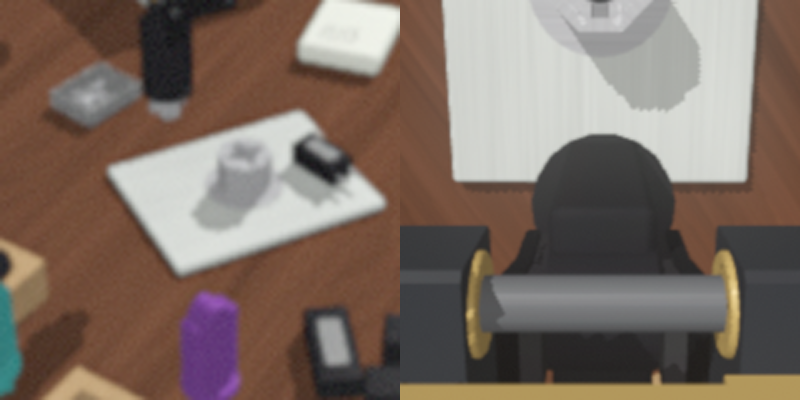

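View pics/w9.png

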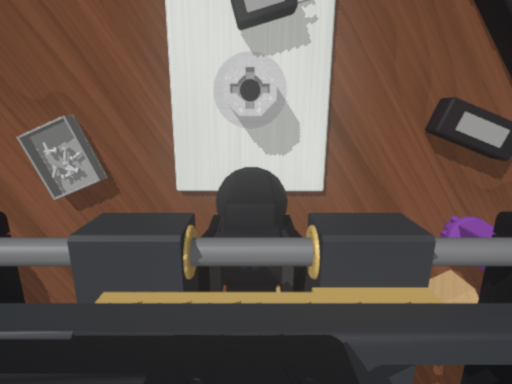

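Neck held. The wrist view shows the collar at (250,90), nearly square to the jaws. I'll enlarge it to measure.

```bash
python3 - <<'E'
from h import *
im=cv2.imread('pics/w9.png'); cv2.imwrite('pics/w9c.png',cv2.resize(im[50:130,210:290],None,fx=7.5,fy=7.5,interpolation=2))
E
```

```text
(no output)
```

View pics/w9c.png

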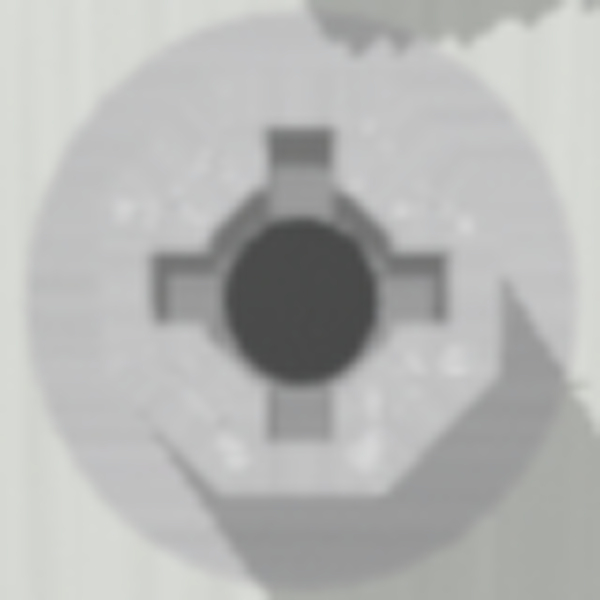

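```bash
python3 - <<'E'
from h import *
a=np.load('w9.npy'); o=dict(tool_pos=a[:3],tool_rot=a[3:]); C=cam('wrist',o)
p=np.array([[300,128],[446,288],[300,440],[152,289]]); uv=(p+.5)/7.5-.5+[210,50]
P=onplane(C,uv,.056); c=P.mean(0); print(P.round(4),c)
for v in(P[0]-P[2],P[1]-P[3]): print(np.hypot(*v[:2]),np.degrees(np.arctan2(v[1],v[0]))%90)
print('shift',c-a[:3], 'target z', .0926)
# neck shoulder centre in wrist view, should be at
Rm=R.from_euler('xyz',a[3:],degrees=True).as_matrix()
T=np.array([0,0,0]); n=a[:3]+[0,0,-.0286]
y=C[1][:,0]; x=np.array([-y[1],y[0],0])
ring=[n+.028*(np.cos(t)*x+np.sin(t)*y) for t in np.radians([0,180,90,-90])]
print(proj(C,ring).round(1))
E
python3 -c "
import cv2
im=cv2.imread('pics/w9.png');cv2.imwrite('pics/w9d.png',cv2.convertScaleAbs(cv2.resize(im[155:255,200:300],None,fx=6,fy=6,interpolation=2),alpha=2.5,beta=10))"
```

```text
[[0.5918 0.1919 0.056 ]
 [0.5975 0.1618 0.056 ]
 [0.5676 0.1558 0.056 ]
 [0.5614 0.1857 0.056 ]] [0.5795827  0.17378514 0.056     ]
0.04354890640436518 56.18585587017742
0.04321593689767237 56.442035211523304
shift [ 0.04975948  0.07888235 -0.15498443] target z 0.0926
[[252.1 166.5]
 [252.1 236. ]
 [288.4 202.3]
 [215.8 202.3]]
```

View pics/w9d.png

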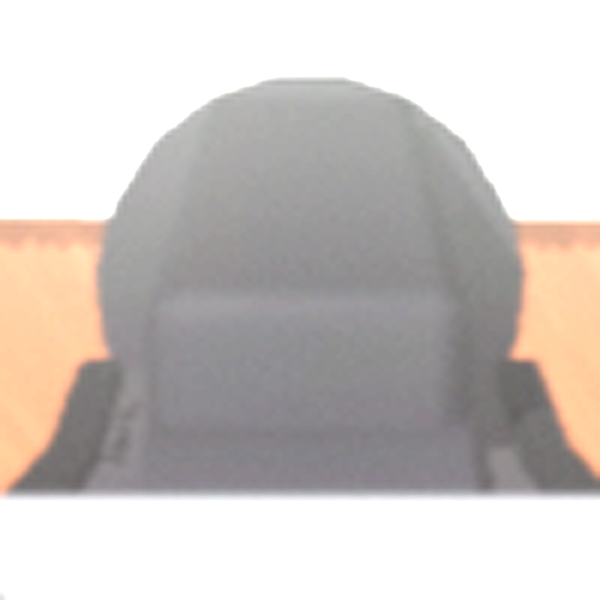

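Collar centre is (0.5796,0.1738), the same from two yaws 100° apart, and its yaw of 56.3° matches the tool's 56.2°. I move over it and descend to just above the rim.

Request:
{"op": "step_arm", "data": {"series": [{"ax": 0, "ay": 0, "az": 0, "x": 0.02, "y": 0.032, "z": 0, "claw": 0}, {"ax": 0, "ay": 0, "az": 0, "x": 0.04, "y": 0.063, "z": 0, "claw": 0}, {"ax": 0, "ay": 0, "az": 0, "x": 0.0498, "y": 0.0789, "z": -0.02, "claw": 0}, {"ax": 0, "ay": 0, "az": 0, "x": 0.0498, "y": 0.0789, "z": -0.05, "claw": 0}, {"ax": 0, "ay": 0, "az": 0, "x": 0.0498, "y": 0.0789, "z": -0.075, "claw": 0}, {"ax": 0, "ay": 0, "az": 0, "x": 0.0498, "y": 0.0789, "z": -0.075, "claw": 0}, {"ax": 0, "ay": 0, "az": 0, "x": 0.0498, "y": 0.0789, "z": -0.075, "claw": 0}, {"ax": 0, "ay": 0, "az": 0, "x": 0.0498, "y": 0.0789, "z": -0.075, "claw": 0}]}}

```text
time_s: 9.85
tool_pos: [0.5813, 0.1754, 0.1384]
tool_rot: [179.9, -0.1, 56.3]
force: [0.7, 0.4, -3.7]
grip_width: 0.0255
```

```bash
python3 sw.py 10 120 240 200 320; python3 -c "
from h import *
print(status.get_obs()['wrist_torque'])"
```

```text
9.85 [0.58127973 0.17536976 0.13844272] [ 1.79893726e+02 -1.41216291e-01  5.62974139e+01] [ 0.70899281  0.40968681 -3.69483843] 0.025498317580104308
[[265.2 161.1]
 [262.  157.6]] [[270.3 210.8]
 [234.1 210.8]]
[-0.05693219  0.1214385   0.00722963]
```

View pics/sw10.png

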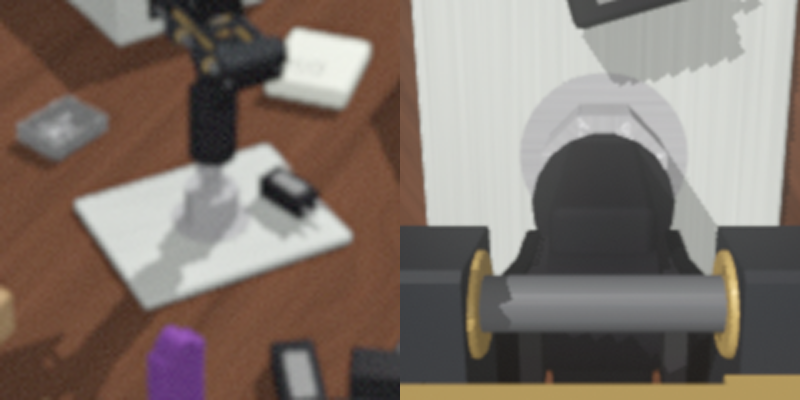

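Request:
{"op": "step_arm", "data": {"series": [{"ax": 0, "ay": 0, "az": 0, "x": -0.001, "y": -0.001, "z": -0.004, "claw": 0}, {"ax": 0, "ay": 0, "az": 0, "x": -0.001, "y": -0.001, "z": -0.004, "claw": 0}, {"ax": 0, "ay": 0, "az": 0, "x": -0.001, "y": -0.001, "z": -0.004, "claw": 0}, {"ax": 0, "ay": 0, "az": 0, "x": -0.001, "y": -0.001, "z": -0.004, "claw": 0}]}}

```text
time_s: 10.35
tool_pos: [0.5788, 0.1747, 0.1326]
tool_rot: [180.0, -0.0, 56.4]
force: [0.2, 0.3, -4.3]
grip_width: 0.0255
```

Request:
{"op": "step_arm", "data": {"series": [{"ax": 0, "ay": 0, "az": 0, "x": 0.0007, "y": -0.0007, "z": -0.004, "claw": 0}, {"ax": 0, "ay": 0, "az": 0, "x": 0.0007, "y": -0.0007, "z": -0.008, "claw": 0}, {"ax": 0, "ay": 0, "az": 0, "x": 0.0007, "y": -0.0007, "z": -0.012, "claw": 0}, {"ax": 0, "ay": 0, "az": 0, "x": 0.0007, "y": -0.0007, "z": -0.012, "claw": 0}, {"ax": 0, "ay": 0, "az": 0, "x": 0.0007, "y": -0.0007, "z": -0.012, "claw": 0}]}}

```text
time_s: 10.85
tool_pos: [0.5794, 0.1739, 0.1202]
tool_rot: [-180.0, 0.0, 56.4]
force: [0.5, 0.2, -4.9]
grip_width: 0.026
```

Request:
{"op": "step_arm", "data": {"series": [{"ax": 0, "ay": 0, "az": 0, "x": 0, "y": 0, "z": -0.002, "claw": 0}, {"ax": 0, "ay": 0, "az": 0, "x": 0, "y": 0, "z": -0.004, "claw": 0}, {"ax": 0, "ay": 0, "az": 0, "x": 0, "y": 0, "z": -0.006, "claw": 0}, {"ax": 0, "ay": 0, "az": 0, "x": 0, "y": 0, "z": -0.006, "claw": 0}]}}

```text
time_s: 11.25
tool_pos: [0.5795, 0.1739, 0.1142]
tool_rot: [180.0, 0.0, 56.4]
force: [0.2, 0.5, -4.4]
grip_width: 0.026
```

The splines have passed the rim with no load, so they are meshing. I carry on down to the spring.

Request:
{"op": "step_arm", "data": {"series": [{"ax": 0, "ay": 0, "az": 0, "x": 0, "y": 0, "z": -0.003, "claw": 0}, {"ax": 0, "ay": 0, "az": 0, "x": 0, "y": 0, "z": -0.006, "claw": 0}, {"ax": 0, "ay": 0, "az": 0, "x": 0, "y": 0, "z": -0.009, "claw": 0}, {"ax": 0, "ay": 0, "az": 0, "x": 0, "y": 0, "z": -0.012, "claw": 0}, {"ax": 0, "ay": 0, "az": 0, "x": 0, "y": 0, "z": -0.012, "claw": 0}, {"ax": 0, "ay": 0, "az": 0, "x": 0, "y": 0, "z": -0.012, "claw": 0}], "squeeze": 58}}

```text
time_s: 11.85
tool_pos: [0.5796, 0.1739, 0.1024]
tool_rot: [180.0, 0.0, 56.4]
force: [0.6, -0.5, -4.0]
grip_width: 0.0257
```

Request:
{"op": "step_arm", "data": {"series": [{"ax": 0, "ay": 0, "az": 0, "x": 0, "y": 0, "z": -0.003, "claw": 0}, {"ax": 0, "ay": 0, "az": 0, "x": 0, "y": 0, "z": -0.006, "claw": 0}, {"ax": 0, "ay": 0, "az": 0, "x": 0, "y": 0, "z": -0.006, "claw": 0}, {"ax": 0, "ay": 0, "az": 0, "x": 0, "y": 0, "z": -0.006, "claw": 0}]}}

```text
time_s: 12.25
tool_pos: [0.58, 0.1741, 0.0975]
tool_rot: [180.0, -0.1, 56.4]
force: [-1.4, -1.4, 4.4]
grip_width: 0.0253
```

The spring is felt: the vertical force rose about 8 N. I press on until the shoulder meets the rim.

Request:
{"op": "step_arm", "data": {"series": [{"ax": 0, "ay": 0, "az": 0, "x": 0, "y": 0, "z": -0.002, "claw": 0}, {"ax": 0, "ay": 0, "az": 0, "x": 0, "y": 0, "z": -0.004, "claw": 0}, {"ax": 0, "ay": 0, "az": 0, "x": 0, "y": 0, "z": -0.004, "claw": 0}, {"ax": 0, "ay": 0, "az": 0, "x": 0, "y": 0, "z": -0.004, "claw": 0}]}}

```text
time_s: 12.65
tool_pos: [0.58, 0.1742, 0.0936]
tool_rot: [180.0, -0.1, 56.4]
force: [-1.4, -0.6, 6.6]
grip_width: 0.0258
```

Request:
{"op": "step_arm", "data": {"series": [{"ax": 0, "ay": 0, "az": 0, "x": 0, "y": 0, "z": -0.001, "claw": 0}, {"ax": 0, "ay": 0, "az": 0, "x": 0, "y": 0, "z": -0.002, "claw": 0}, {"ax": 0, "ay": 0, "az": 0, "x": 0, "y": 0, "z": -0.002, "claw": 0}, {"ax": 0, "ay": 0, "az": 0, "x": 0, "y": 0, "z": -0.002, "claw": 0}]}}

```text
time_s: 13.05
tool_pos: [0.5801, 0.1742, 0.0925]
tool_rot: [180.0, -0.1, 56.4]
force: [-3.2, -1.2, 10.0]
grip_width: 0.0254
```

Request:
{"op": "step_arm", "data": {"series": [{"ax": 0, "ay": 0, "az": 0, "x": 0, "y": 0, "z": -0.001, "claw": 0}, {"ax": 0, "ay": 0, "az": 0, "x": 0, "y": 0, "z": -0.002, "claw": 0}, {"ax": 0, "ay": 0, "az": 0, "x": 0, "y": 0, "z": -0.002, "claw": 0}, {"ax": 0, "ay": 0, "az": 0, "x": 0, "y": 0, "z": -0.002, "claw": 0}]}}

```text
time_s: 13.45
tool_pos: [0.5803, 0.1742, 0.0924]
tool_rot: [-180.0, -0.1, 56.3]
force: [-7.6, -1.7, 20.0]
grip_width: 0.0258
```

```bash
python3 sw.py 11 120 240 200 320
```

```text
13.45 [0.58026965 0.17416974 0.09243983] [-1.79999284e+02 -1.42903619e-01  5.63474721e+01] [-7.58541538 -1.66145306 20.03788351] 0.025774001529523333
[[264.7 171.3]
 [261.5 167.6]] [[270.5 210.8]
 [233.9 210.8]]
```

View pics/sw11.png

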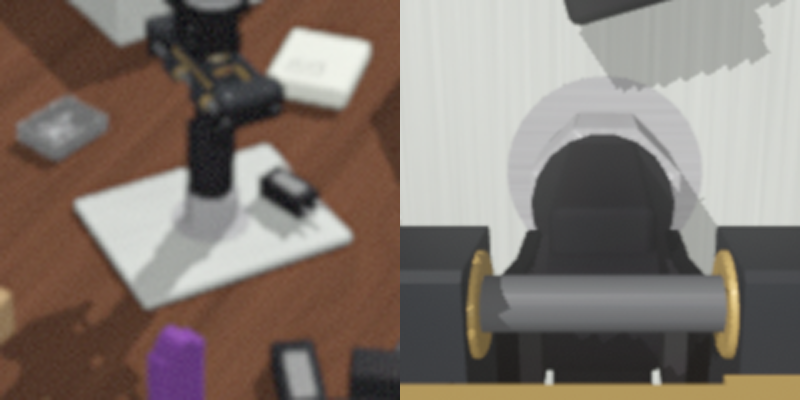

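The neck is firmly on the stop at TCP z 0.0924 (predicted 0.0926), and the force has gone from 10 to 20 N. The scene view shows the shoulder flush on the collar, and in the wrist view the neck has not moved in the jaws. I hold briefly, check the other objects and hand in.

Request:
{"op": "step_arm", "data": {"series": [{"ax": 0, "ay": 0, "az": 0, "x": 0, "y": 0, "z": 0, "claw": 0}, {"ax": 0, "ay": 0, "az": 0, "x": 0, "y": 0, "z": 0, "claw": 0}, {"ax": 0, "ay": 0, "az": 0, "x": 0, "y": 0, "z": 0, "claw": 0}, {"ax": 0, "ay": 0, "az": 0, "x": 0, "y": 0, "z": 0, "claw": 0}]}}

```text
time_s: 13.95
tool_pos: [0.5802, 0.1742, 0.0924]
tool_rot: [-180.0, -0.1, 56.4]
force: [-6.0, -2.6, 20.2]
grip_width: 0.0255
```

```bash
python3 - <<'E'
from h import *
im=vision.read_camera('scene')[:,:,::-1]; cv2.imwrite('pics/s12.png',im)
o=status.get_obs(); print(o['time_s'],o['tool_pos'],o['force'],o['grip_width'],abs(o['joint_velocities']).max())
E
```

```text
14.0 [0.58026276 0.17421249 0.09242089] [-6.88760107 -1.93175065 20.56685787] 0.025719902648035302 0.06025697090870866
```

View pics/s12.png

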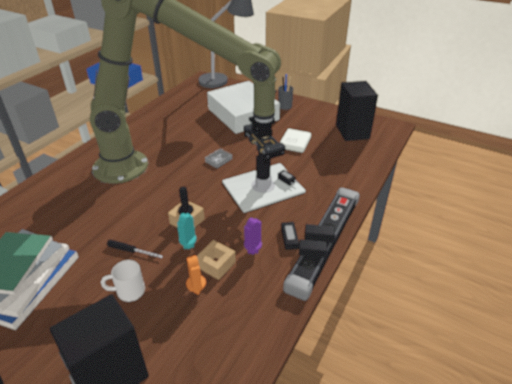

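The far block at (217,260) is empty, the neck stands in the collar at (263,170), and the post, mug, screwdriver and other objects are where they were.

```bash
python3 -c "
from cell import workorder
print(workorder.sign_off())"
```

```text
the job is handed in; nothing more can be done
None
```

I took the neck from the far packing block, gripping it across its flats. I lowered it into the collar with the splines meshing first time, pressed it home against the spring, and handed the job in at 14.0 s, still holding it.

**Last checks:**
- **Seating:** the tool stopped hard at z 0.0924 m, where I predicted 0.0926 for home. The push rose from 10 to 20 N and then stayed steady.
- **Alignment:** the tool was within about 1 mm of the measured collar centre and about 0.1° of its yaw.
- **Grip:** the opening was 25.7 mm and the arm was at rest. The wrist view shows no slip in the jaws.
- **Other things:** the last scene picture shows the round post and the other objects where they were.

**What disagreed:**
- **Tool height:** the pictures showed the fingertips about 37 mm higher than the stated tool geometry. I set the grip height from the pictures, going down in small force-checked steps. The home height came from the tool reading while the neck stood in its block, so it does not depend on this.
- **Collar position:** the top and wrist cameras differed by about 4 mm on the collar centre. I used the wrist value, which repeated from two viewing angles.
- **Seat travel:** I could not read it directly. That it is pressed down is inferred from the stop height and the spring force.

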